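# Slide the target plate under the filter head and select the green filter

## Robot

A 6-joint arm with a two-finger parallel gripper is mounted at the origin on the work surface. World frame = base frame: x ahead of the robot, y to its left, z up, the work surface at z = 0. Lengths are in mm, angles in degrees, forces in N, time in s.
With the tool pointing down it reaches from about 275 to 850 mm from the base axis. Payload 19 kg.
Tool frame: the origin (TCP) lies on the centre line of the jaws, within the pads' length; the fingertips stand 19 mm ahead of it and the grasp point (between the pads) is the TCP; z points along the fingers, y is the line along which they close (so a half turn about z gives the same grasp; the last joint's range is limited). The gripper opens to 85 mm and grips with 20 to 120 N. Pads are 22 mm wide; open, the fingers measure 114 mm over their backs; the gripper's body (76 mm by 85 mm) begins 54 mm behind the grasp point. The pads swing forward as they close: fully open they stand 13 mm farther back than shut.
Start: joints at [57.983, 8.623, 82.357, -0, 89.026, -7.678], TCP at [236.981, 523.863, 250.267] pointing down, gripper open.
Joint ranges: [-160.23, 160.23], [-39.13, 120.54], [6.94, 153.29], [-79.49, 259.48], [9.18, 160.14], [-161.06, 161.06]. Speed limits (degrees/s): [108.29, 108.29, 127.2, 172.46, 172.46, 172.46].

## Interface

Orientations are given as a 3x3 rotation matrix whose columns are the frame's x, y, z axes.
In Python, from rig import ctrl gives the robot as it stands.
- The arm moves only by the tool step_arm, never from a script. Its argument "motion" is a list of rows, each a list of 7 numbers: the shift along the tool's x, y, z in mm, then the turn, a rotation vector about the tool's x, y, z in degrees, then the gripper command: -1 is shut, 1 is fully open, values between are in proportion. A call has 1 to 10 rows; each row is the pose to reach, as a shift and turn from the pose commanded when the call began, along the tool's axes at that moment; what a row does not reach only later rows make up. A row lasts 1/12 s, in which the tool goes at most 41.7 mm and 7.16 degrees, less where a joint would pass 70% of its speed; a pose out of reach is approached as far as the arm can. A call with a gripper value outside its range is refused whole. The fingers move at their own pace and stop on an object; "force" is the grip in N (left out, the last holds). Time passes only in rows, so rows that repeat a pose let the fingers close. It gives the time, the measured TCP pose, the force, the opening and the grip force at its end, in the units of the state.
- ctrl.read_state(): the state, without advancing time (a new reading comes with each control period).
- ctrl.read_camera(name): name is "side" or "top" or "wrist"; returns (picture, depth): 480x640x3 uint8, blue, green, red; 480x640 float32, mm along the optical axis (not along the pixel's ray), 0 where there is no reading.
- ctrl.camera_info(name): a dict with "mtx" (3x3 intrinsics, pixels), "R" (3x3) and "t" (3): a world point X has camera coordinates R X + t; the wrist camera has in their place "hand_eye" (4x4, takes a point from camera to tool coordinates, whose origin is the TCP and whose axes are the flange's). Camera axes: x right, y down, z forward; pixel columns grow to the right and rows downward; lengths in mm; the calibration is good to about 2 mm. A picture is of the moment at which its call begins: read the wrist's pose just before it. camera_info takes no time and is no camera call.
- ctrl.close_job(): hands the job in; it is judged then, once.
Trained networks look in the newest picture that a camera, given by its name, has taken for a name from the list of things; names that differ only in an ending like _2 or _b are one class to them, and where a whole thing is asked for, a point or a joint stands for the part that bears it (a point fixed in the world has none). Each returns a list of dicts, best first, with "conf" (0 to 1); they miss things now and then, are a little off and sometimes report something else, mostly with a low value. They report only what shows in the picture. A call takes as long as a camera call. They do not tell look-alikes from the thing itself.
- ctrl.find_in(camera, label): "bbox" ([left, top, width, height] as shares, 0 to 1, of the picture: columns of its width, rows of its height, round what is visible of it).
The state is a dict: "clock": time; "qpos": joint angles; "joint_vel": joint speeds; "joint_efforts": joint torques, N m; "tool_pos": TCP position; "eef_rot": TCP orientation; "wrist_force": force on the tool from outside, world axes, zero at the start; "moment": the same for the moment, N m; "grip_width": finger opening in mm; "grasp_force": force on a finger pad.
Only numpy, scipy, OpenCV 4.12 (cv2) and the standard library are available. Lean on these libraries where they do the work, as an engineer would, in place of code of your own. Each camera call takes 0.05 s, during which the arm holds its last target. There are 200 camera calls.

## Task

Set up the optical reader: slide the silver target plate along the green bed, without lifting it off, through the flared guides and under the low black bridge until its trailing edge lies on the red line across the bed. Also roll the knurled filter wheel on top of the bridge round until the green filter is centred under the round port ring. Leave the other things on the bench where they are.

Things in the scene. Friction and masses are not known exactly. Their poses are not given: they have to be found in the camera images.
- bed: Fixed mint-green slide bed, 190 mm wide (x), 12 mm thick, reaching from y = -370 to +120 mm; place and heading vary. Origin on the bench surface (z = 0) straight below the port ring; its own +y is the way the plate is pushed, its -x side looks roughly to the robot, z up. All coordinates in these notes are in this frame.
- mouth (a point): Middle of the mouth of the guides, on the bed's surface, at y = -145 mm. Two steel rails with tops at z = 24 mm leave a straight channel 104 mm wide from y = -90 to +100 mm; from y = -90 back to -145 mm they flare out to a mouth about 145 mm wide.
- bridge (a point): Middle of the underside of the black bridge, z = 35 mm, at x = y = 0: the plate passes below it with 5 mm to spare. The bridge spans x = -90 to +90 mm, y = -22 to +22 mm, top at z = 55 mm.
- red_line (a point): Middle of the red line, 5 mm wide, across the channel floor at y = -120 mm, z = 12 mm. The plate hides it until its trailing edge comes onto it.
- plate_tail (a point): Middle of the trailing end face of the loose aluminium plate, half-way up (z = 21 mm). The plate is 100 mm wide (its x), 160 mm long (its y), 18 mm thick, about 0.4 kg, a white spot near its leading end. It starts flat on the bed before the mouth, its +y roughly along the bed's +y, up to 10 mm (middle) off the centre line, turned up to 6 degrees.
- filter_wheel (a joint): Wheel angle in rad, anticlockwise from above; range -3.0 to 1.2. At 0 green is centred under the port, at -1.57 red. It starts well negative, so roll it anticlockwise (the edge near the robot moves to the bed's -y). Stiff (about 2 N at the edge), stays where it is left.
- wheel_axis (a point): Middle of the level filter wheel, on its upright axis, at x = -42, y = 0, z = 73 mm. Knurled disc of 58 mm radius, z = 66 to 80 mm, with 8 round upright lobes (8 mm radius, centred 62 mm from the axis) to push with a finger; at joint 0 one lobe lies towards the bed's +x, the others every 45 degrees. Its edge on the -x side is free; below is only the bridge.
- port_mid (a point): Centre of the top of the fixed aluminium port ring (48 mm across, hole 35 mm, z = 92 to 100 mm) over the wheel, at x = y = 0, held by a black arm from x = 48 to 62 mm. The selected 30 mm filter, one of four coloured discs 42 mm from the wheel's axis, is seen through it from above.
- lens_mount: Bystander: black ring of 90 mm diameter on a post on a green foot 80 x 100 mm, 165 mm high; origin under the foot.
- lens_ring: Bystander: black ring 100 mm across, 22 mm high, lying on the bench; origin at the centre of its underside.
- driver: Bystander: screwdriver 170 mm long lying on the bench; origin under its middle, handle to its -x.
There are look-alikes about, which are no part of the job. Of the things that look like the part that bears plate_tail, the middle-sized one is meant.

How it is judged:
By the outcome, as a careful person would: the job done as asked, in the order asked, and still so for the second after the job is handed in, with the robot touching nothing.
It also fails if it takes over 72 s, if anything falls off the work surface, if the arm or the gripper's body presses on something with over 40 N, if the wrist force passes 120 N, or if a joint passes its speed limit or range.

## Working session

There is one attempt and no reset: what is moved stays moved. The work goes in short steps, Python scripts to look and compute and a tool call to move; the robot and the scene stay as the last step left them, time stands still between calls to the robot, and variables do not carry over. Pictures are saved under pics/ and viewed, at most 10 in all, crops included, and the job is handed in when it is done.

Besides the shell and the picture viewer there is one more tool, called after "Request:" in YAML: its name, and indented under it one key for each argument. step_arm: Moves the arm, as the interface text tells. Its arguments: {"type":"object","properties":{"motion":{"type":"array","items":{"type":"array","items":{"type":"number"}}},"force":{"type":"number"}},"required":["motion"]}

```bash
mkdir -p pics
cat > h.py <<'E'
import numpy as np,cv2
from rig import ctrl
def cam(n):
    s=ctrl.read_state(); im,d=ctrl.read_camera(n); i=ctrl.camera_info(n); K=np.array(i['mtx'])
    if n=='wrist':
        H=np.array(i['hand_eye']); T=np.eye(4);T[:3,:3]=s['eef_rot'];T[:3,3]=s['tool_pos']; M=T@H
    else:
        M=np.eye(4);R=np.array(i['R']);M[:3,:3]=R.T;M[:3,3]=-R.T@np.array(i['t'])
    return im,d,K,M
def cloud(d,K,M):
    v,u=np.mgrid[:480,:640]; P=np.stack([(u-K[0,2])/K[0,0]*d,(v-K[1,2])/K[1,1]*d,d],-1)
    return P@M[:3,:3].T+M[:3,3]
def onplane(u,v,z,K,M):
    r=M[:3,:3]@np.array([(u-K[0,2])/K[0,0],(v-K[1,2])/K[1,1],1]); return M[:3,3]+r*(z-M[2,3])/r[2]
def proj(X,K,M):
    c=M[:3,:3].T@(np.array(X)-M[:3,3]); return (K@c/c[2])[:2]
E
python3 - <<'E'
from h import *
for n in('top','side'):
    im,d,K,M=cam(n); cv2.imwrite(f'pics/{n}0.png',im); np.savez(f'{n}0.npz',im=im,d=d,K=K,M=M)
    print(n,M[:3,3].round(),M[:3,2].round(2))
    for l in('plate_tail','filter_wheel','bed','lens_mount','lens_ring','driver'):
        print(l,[(np.round(np.array(r['bbox'])*[640,480,640,480]).astype(int).tolist(),round(r['conf'],2)) for r in ctrl.find_in(n,l)])
E
```

```text
top [ 261.  -25. 1518.] [ 0.1  0.  -1. ]
plate_tail [([326, 159, 60, 41], 0.78), ([357, 235, 36, 41], 0.78), ([388, 293, 91, 61], 0.59)]
filter_wheel [([231, 165, 49, 48], 0.97), ([325, 160, 61, 40], 0.54)]
bed [([213, 141, 185, 78], 0.63)]
lens_mount [([211, 138, 187, 84], 0.21)]
lens_ring [([464, 186, 41, 38], 0.93)]
driver [([155, 252, 50, 47], 0.78)]
side [ 211. -999. 1158.] [ 0.14  0.67 -0.73]
plate_tail [([303, 293, 45, 31], 0.94), ([229, 324, 66, 88], 0.79), ([364, 249, 52, 55], 0.59)]
filter_wheel [([338, 182, 47, 36], 0.82)]
bed []
lens_mount [([321, 114, 29, 56], 0.83), ([340, 183, 44, 36], 0.73)]
lens_ring [([387, 377, 41, 39], 0.56)]
driver [([262, 170, 27, 31], 0.66)]
```

View pics/top0.png

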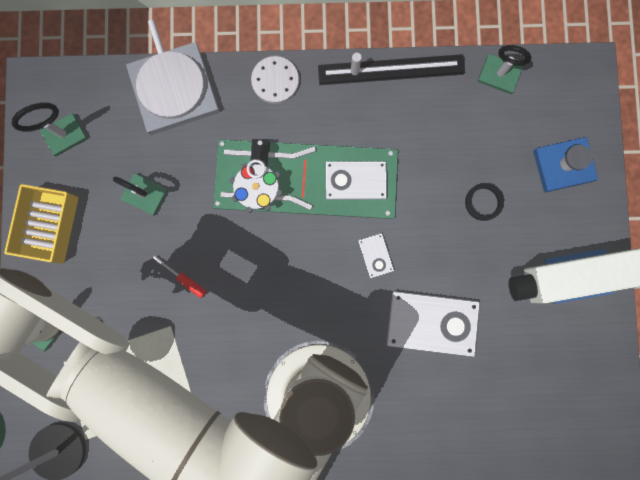

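View pics/side0.png

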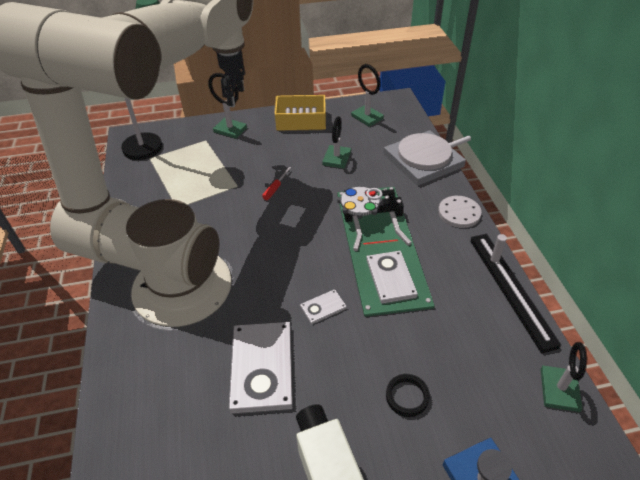

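Three plate look-alikes in the top picture: small (375,255), large (434,323), and the middle-sized one on the bed before the mouth (356,180). The one at (356,180) is meant, because it is middle-sized and lies flat on the bed. The port ring is at (257,168), the wheel at (256,190), and the red line at (304,178).

Run:
```python
from h import *
z=np.load('top0.npz'); im,d,K,M=z['im'],z['d'],z['K'],z['M']
P=cloud(d,K,M); print(np.round(M,3))
hsv=cv2.cvtColor(im,cv2.COLOR_BGR2HSV)
g=cv2.inRange(hsv,(65,60,40),(95,255,200)); roi=np.zeros_like(g); roi[130:230,205:405]=1; g*=roi
pts=np.argwhere(g)[:,::-1]
X=np.array([onplane(u,v,12,K,M)[:2] for u,v in pts],np.float32)
print('bed',cv2.minAreaRect(X))
m=cv2.inRange(hsv,(0,0,120),(180,60,255)); roi[:]=0; roi[150:210,318:395]=1; m*=roi
pts=np.argwhere(m)[:,::-1]; X=np.array([onplane(u,v,30,K,M)[:2] for u,v in pts],np.float32)
r=cv2.minAreaRect(X); print('plate',r,cv2.boxPoints(r).round())
print('zs', [P[v,u].round() for u,v in((370,180),(310,165),(257,160),(240,190),(390,150))])
for n,(u,v,h) in dict(port=(257,169,100),wheel=(256,186,80),red=(304,178,12)).items(): print(n,onplane(u,v,h,K,M).round())
print(np.round(ctrl.camera_info('wrist')['hand_eye'],2)); print(np.round(ctrl.read_state()['eef_rot'],3))
cv2.imwrite('pics/crop0.png',cv2.resize(im[125:235,200:405],None,fx=3.9,fy=3.9,interpolation=cv2.INTER_CUBIC))
```

```text
[[-2.400000e-02 -9.950000e-01  9.700000e-02  2.611360e+02]
 [-1.000000e+00  2.500000e-02  3.000000e-03 -2.541800e+01]
 [-5.000000e-03 -9.700000e-02 -9.950000e-01  1.518401e+03]
 [ 0.000000e+00  0.000000e+00  0.000000e+00  1.000000e+00]]
bed ((582.5602416992188, 23.790496826171875), (488.85577392578125, 189.3231964111328), 85.26944732666016)
plate ((585.77001953125, -119.13709259033203), (179.668212890625, 133.04603576660156), 88.5440444946289) [[ 517. -207.]
 [ 650. -211.]
 [ 655.  -31.]
 [ 522.  -28.]]
zs [array([ 570., -149.,   30.]), array([618.,  10.,  17.]), array([615., 144.,  98.]), array([542., 191.,  77.]), array([ 261.,  -25., 1518.])]
port [591. 144. 100.]
wheel [551. 149.  80.]
red [584.  28.  12.]
[[   0.     -0.96   -0.28   71.96]
 [   1.     -0.      0.     -0.59]
 [  -0.     -0.28    0.96 -124.3 ]
 [   0.      0.      0.      1.  ]]
[[-0.911  0.412 -0.   ]
 [ 0.412  0.911 -0.   ]
 [ 0.    -0.    -1.   ]]
```

View pics/crop0.png

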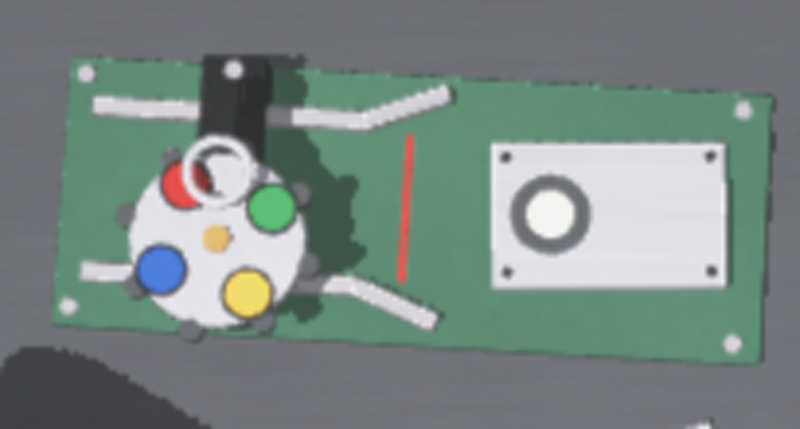

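The crop shows the plate at (490–727, 143–288), on the bed before the mouth and aligned about 4.7° off the bed. Green sits about 56° clockwise of the port. The middle plate is confirmed, so I'll move above its tail.

Request:
step_arm:
  motion:
    - [-604,-516,0,0,0,70.4,0]
    - [-604,-516,0,0,0,70.4,0]
    - [-604,-516,0,0,0,70.4,0]
    - [-604,-516,0,0,0,70.4,0]
    - [-604,-516,0,0,0,70.4,0]
    - [-604,-516,0,0,0,70.4,0]
    - [-604,-516,0,0,0,70.4,0]
    - [-604,-516,0,0,0,70.4,0]
    - [-604,-516,0,0,0,70.4,0]
    - [-604,-516,0,0,0,70.4,0]

```text
clock: 1.53
tool_pos: [414.4, 144.7, 250.6]
eef_rot: [[0.089, 0.996, 0.001], [0.996, -0.089, 0.0], [0.0, 0.001, -1.0]]
wrist_force: [0.9, 0.2, 0.3]
grip_width: 42.7
grasp_force: 0.0
```

Request:
step_arm:
  motion:
    - [-325,188,0,0,0,0,0.4]
    - [-325,188,0,0,0,0,0.4]
    - [-325,188,0,0,0,0,0.4]
    - [-325,188,0,0,0,0,0.4]
    - [-325,188,0,0,0,0,0.4]
    - [-325,188,0,0,0,0,0.4]
    - [-325,188,0,0,0,0,0.4]
    - [-325,188,0,0,0,0,0.4]
    - [-325,188,0,0,0,0,0.4]
    - [-325,188,0,0,0,0,0.4]

```text
clock: 2.37
tool_pos: [576.0, -198.6, 248.7]
eef_rot: [[0.086, 0.996, -0.001], [0.996, -0.086, -0.001], [-0.001, -0.001, -1.0]]
wrist_force: [-0.2, 0.2, -0.9]
grip_width: 59.4
grasp_force: 0.0
```

Run:
```python
from h import *
im,d,K,M=cam('wrist'); cv2.imwrite('pics/w1.png',im); np.savez('w1.npz',im=im,d=d,K=K,M=M)
P=cloud(d,K,M); s=ctrl.read_state(); print(s['tool_pos'],s['eef_rot'],s['grip_width'])
m=((P[...,2]>26)&(P[...,2]<35)).astype(np.uint8); n,L,st,c=cv2.connectedComponentsWithStats(m)
for i in np.argsort(-st[1:,4])[:3]+1:
    r=cv2.minAreaRect(P[L==i][:,:2].astype(np.float32)); print(st[i],P[L==i].mean(0).round(1),r,cv2.boxPoints(r).round(1).tolist())
```

```text
[ 575.15196629 -195.90939326  248.90655711] [[ 8.59824407e-02  9.96295197e-01 -1.70304187e-03]
 [ 9.96296642e-01 -8.59820698e-02  2.89955053e-04]
 [ 1.42449762e-04 -1.72166594e-03 -9.99998508e-01]] 59.813232182632774
[  241    30   115   181 17898] [ 570.6 -108.9   30.9] ((570.188720703125, -114.33126831054688), (160.34934997558594, 100.3858642578125), 88.83080291748047) [[518.4000244140625, -193.5], [618.7000122070312, -195.5], [622.0, -35.20000076293945], [521.5999755859375, -33.099998474121094]]
[   0  319   59   88 2162] [ 203.1 -363.9   26.8] ((212.84063720703125, -360.9848327636719), (138.600830078125, 69.34515380859375), 70.0855941772461) [[156.60000610351562, -414.29998779296875], [221.8000030517578, -438.0], [269.0, -307.6000061035156], [203.8000030517578, -284.0]]
[   0  238   48   90 1265] [ 242.7 -247.6   26.5] ((238.74696350097656, -254.2975311279297), (108.91046142578125, 49.89335632324219), 79.88231658935547) [[204.60000610351562, -303.5], [253.6999969482422, -312.29998779296875], [272.8999938964844, -205.10000610351562], [223.8000030517578, -196.3000030517578]]
```

View pics/w1.png

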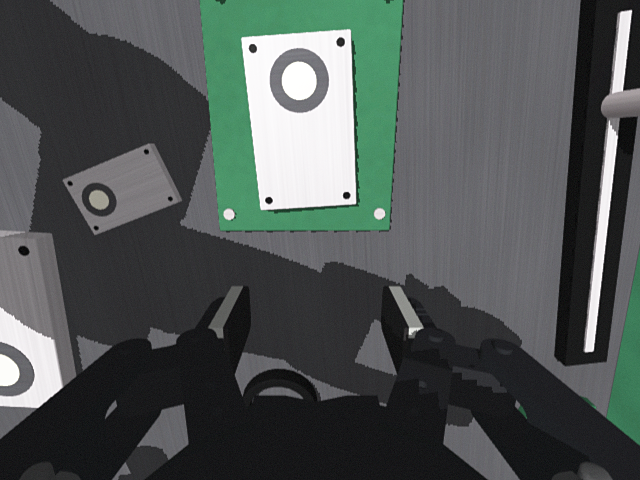

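The wrist picture shows the plate at (243–357, 30–210) on the bed, with its tail edge at row ~207. It is 160 × 100 mm, as specified. The fingertips are at (240,287) and (395,287), and I'll get their reach from depth.

Run:
```python
from h import *
z=np.load('w1.npz'); H=np.array(ctrl.camera_info('wrist')['hand_eye']); P=cloud(z['d'],z['K'],H)
Q=P[280:330,200:440].reshape(-1,3); Q=Q[(Q[:,2]<60)&(np.abs(Q[:,0])<30)]
print(len(Q),np.percentile(Q[:,2],[50,95,99,99.8]).round(1)); T=Q[Q[:,2]>np.percentile(Q[:,2],97)-4]; print(T.min(0).round(1),T.max(0).round(1), np.abs(T[:,1]).min(),np.abs(T[:,1]).max())
```

```text
3359 [-7.   9.  12.2 13.3]
[-11.  -36.6   6.5] [10.9 41.9 13.6] 29.464947291386412 41.94484042776152
```

Request:
step_arm:
  motion:
    - [-21.5,-10.7,40,0,0,0,0.4]
    - [-21.5,-10.7,80,0,0,0,0.4]
    - [-21.5,-10.7,120,0,0,0,0.4]
    - [-21.5,-10.7,160,0,0,0,0.4]
    - [-21.5,-10.7,190,0,0,0,0.4]
    - [-21.5,-10.7,205,0,0,0,0.4]
    - [-21.5,-10.7,215,0,0,0,0.4]
    - [-21.5,-10.7,219,0,0,0,0.4]
    - [-21.5,-10.7,219,0,0,0,0.4]
    - [-21.5,-10.7,219,0,0,0,0.4]

```text
clock: 3.25
tool_pos: [562.7, -213.3, 32.6]
eef_rot: [[0.082, 0.997, 0.001], [0.997, -0.082, -0.001], [-0.001, 0.001, -1.0]]
wrist_force: [0.4, -0.0, -0.6]
grip_width: 59.7
grasp_force: 0.0
```

Request:
step_arm:
  motion:
    - [6,0,0,0,0,0,0.4]
    - [14,0,0,0,0,0,0.4]
    - [24,0,0,0,0,0,0.4]
    - [35,0,0,0,0,0,0.4]
    - [46,0,0,0,0,0,0.4]
    - [57,0,0,0,0,0,0.4]
    - [68,0,0,0,0,0,0.4]
    - [79,0,0,0,0,0,0.4]
    - [88,0,0,0,0,0,0.4]
    - [95,0,0,0,0,0,0.4]

```text
clock: 4.08
tool_pos: [570.0, -117.4, 31.3]
eef_rot: [[0.082, 0.997, -0.0], [0.997, -0.082, -0.0], [-0.0, -0.0, -1.0]]
wrist_force: [-4.5, -9.4, 2.8]
grip_width: 60.0
grasp_force: 4.7
```

Request:
step_arm:
  motion:
    - [9,0,0,0,0,0,0.4]
    - [18,0,0,0,0,0,0.4]
    - [27,0,0,0,0,0,0.4]
    - [36,0,0,0,0,0,0.4]
    - [45,0,0,0,0,0,0.4]
    - [54,0,0,0,0,0,0.4]
    - [63,0,0,0,0,0,0.4]
    - [72,0,0,0,0,0,0.4]
    - [79,0,0,0,0,0,0.4]
    - [84,0,0,0,0,0,0.4]

```text
clock: 4.92
tool_pos: [576.2, -34.1, 31.0]
eef_rot: [[0.082, 0.997, -0.002], [0.997, -0.082, -0.0], [-0.0, -0.002, -1.0]]
wrist_force: [-5.0, -5.7, 2.6]
grip_width: 60.0
grasp_force: 2.8
```

Run:
```python
from h import *
im,d,K,M=cam('top'); cv2.imwrite('pics/t2.png',cv2.resize(im[125:235,200:405],None,fx=3.9,fy=3.9,interpolation=cv2.INTER_CUBIC))
s=ctrl.read_state(); print(s['tool_pos'],s['wrist_force'])
```

```text
[576.36518626 -33.40217169  30.90404971] [-0.97336051  0.93434722  0.36298302]
```

View pics/t2.png

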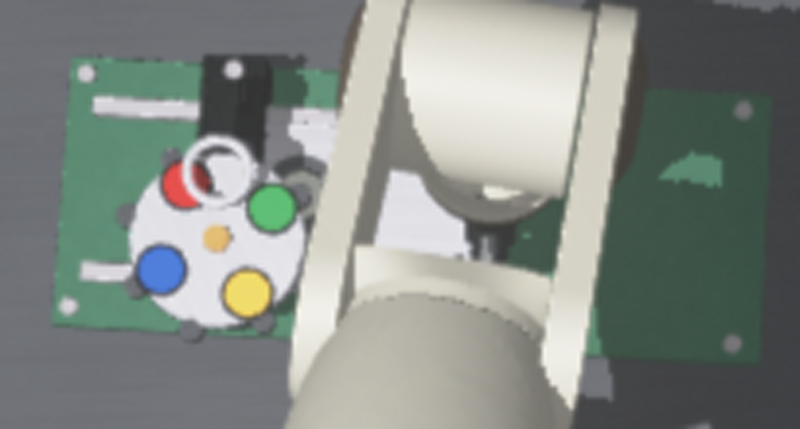

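The plate is entering the guides straight: its white top shows at (290–470, 110–270), and the wheel is unmoved.

Request:
step_arm:
  motion:
    - [6,0,0,0,0,0,0.4]
    - [12,0,0,0,0,0,0.4]
    - [18,0,0,0,0,0,0.4]
    - [24,0,0,0,0,0,0.4]
    - [30,0,0,0,0,0,0.4]
    - [35,0,0,0,0,0,0.4]
    - [39,0,0,0,0,0,0.4]
    - [42,0,0,0,0,0,0.4]
    - [44,0,0,0,0,0,0.4]
    - [44,0,0,0,0,0,0.4]

```text
clock: 5.8
tool_pos: [580.1, 9.5, 30.9]
eef_rot: [[0.082, 0.997, -0.001], [0.997, -0.082, 0.0], [0.0, -0.001, -1.0]]
wrist_force: [0.0, 0.5, -0.7]
grip_width: 59.8
grasp_force: 0.0
```

Request:
step_arm:
  motion:
    - [-5,0,0,0,0,0,0.4]
    - [-15,0,0,0,0,0,0.4]
    - [-25,0,0,0,0,0,0.4]
    - [-35,0,-20,0,0,0,0.4]
    - [-45,0,-50,0,0,0,0.4]
    - [-45,0,-90,0,0,0,0.4]
    - [-45,0,-130,0,0,0,0.4]
    - [-45,0,-170,0,0,0,0.4]
    - [-45,0,-180,0,0,0,0.4]
    - [-45,0,-180,0,0,0,0.4]

```text
clock: 6.63
tool_pos: [577.9, -37.1, 215.2]
eef_rot: [[0.083, 0.996, 0.006], [0.997, -0.083, -0.001], [-0.001, 0.006, -1.0]]
wrist_force: [0.6, 0.0, -0.0]
grip_width: 60.2
grasp_force: 0.0
```

```bash
cat > look.py <<'E'
from h import *
import sys
im,d,K,M=cam('wrist'); cv2.imwrite(f'pics/{sys.argv[1]}.png',im); np.savez(sys.argv[1]+'.npz',im=im,d=d,K=K,M=M)
P=cloud(d,K,M); s=ctrl.read_state(); print(np.round(s['tool_pos'],1),np.round(s['eef_rot'],3).tolist())
O=np.array([592.9,148.4]);bx=np.array([.9966,-.0825]);by=np.array([.0825,.9966])
B=np.stack([(P[...,:2]-O)@bx,(P[...,:2]-O)@by,P[...,2]],-1)
hsv=cv2.cvtColor(im,cv2.COLOR_BGR2HSV)
red=((hsv[...,0]<8)|(hsv[...,0]>172))&(hsv[...,1]>120)&(B[...,2]<25)&(np.abs(B[...,0])<80)&(np.abs(B[...,1]+120)<40)
if red.sum(): print('red',red.sum(),B[red].mean(0).round(1),B[red].min(0).round(1),B[red].max(0).round(1))
for x in(-40,-20,0,20,40):
    c=(np.abs(B[...,0]-x)<4)&(np.abs(B[...,2]-30)<5)&(np.abs(B[...,1]+130)<60); r=red&(np.abs(B[...,0]-x)<4)
    if c.sum(): print(x,'tail',B[c][:,1].min().round(1),B[c][:,2].mean().round(1),'red y',np.percentile(B[r][:,1],[2,50,98]).round(1) if r.sum() else None)
E
python3 look.py w3
```

```text
[577.2 -36.9 212.7] [[0.083, 0.997, 0.003], [0.997, -0.083, -0.001], [-0.0, 0.003, -1.0]]
red 8 [ -52.4 -123.8   13.2] [ -53.2 -126.2   12.7] [ -52.1 -121.7   14. ]
-40 tail -129.2 30.8 red y None
-20 tail -129.2 30.8 red y None
0 tail -129.3 30.8 red y None
20 tail -129.3 30.8 red y None
40 tail -129.3 30.9 red y None
```

View pics/w3.png

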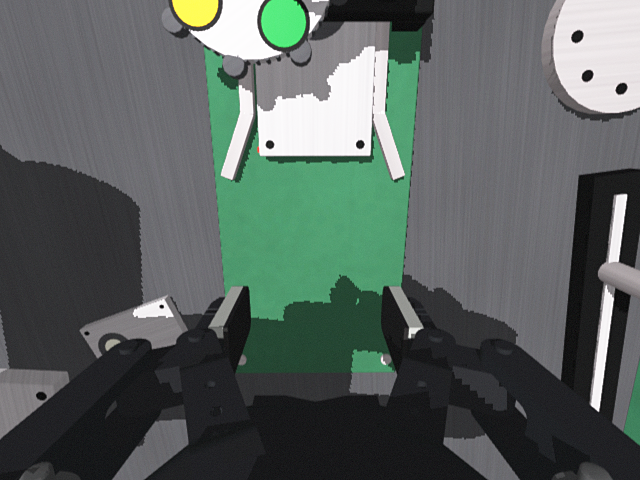

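The tail edge is at row 156, straight, and about 5 mm short of the line. The red line peeks out at (258,150). I'll nudge 4 mm more.

Request:
step_arm:
  motion:
    - [0,0,40,0,0,0,0.4]
    - [0,0,80,0,0,0,0.4]
    - [0,0,120,0,0,0,0.4]
    - [0,0,155,0,0,0,0.4]
    - [0,0,175,0,0,0,0.4]
    - [10,0,180,0,0,0,0.4]
    - [20,0,180,0,0,0,0.4]
    - [30,0,180,0,0,0,0.4]
    - [38,0,180,0,0,0,0.4]
    - [42,0,180,0,0,0,0.4]

```text
clock: 7.52
tool_pos: [580.7, 7.4, 32.2]
eef_rot: [[0.082, 0.997, 0.001], [0.997, -0.082, 0.0], [0.0, 0.001, -1.0]]
wrist_force: [-0.6, 0.3, -0.1]
grip_width: 59.8
grasp_force: 0.0
```

Request:
step_arm:
  motion:
    - [2,0,0,0,0,0,0.4]
    - [4,0,0,0,0,0,0.4]
    - [5.5,0,0,0,0,0,0.4]
    - [6.5,0,0,0,0,0,0.4]
    - [7.3,0,0,0,0,0,0.4]
    - [7.3,0,0,0,0,0,0.4]
    - [7.3,0,0,0,0,0,0.4]

```text
clock: 8.1
tool_pos: [581.1, 12.8, 31.7]
eef_rot: [[0.083, 0.997, 0.001], [0.997, -0.083, -0.001], [-0.0, 0.001, -1.0]]
wrist_force: [-0.4, -4.4, 3.2]
grip_width: 59.6
grasp_force: 2.4
```

Request:
step_arm:
  motion:
    - [-5,0,0,0,0,0,0.4]
    - [-15,0,0,0,0,0,0.4]
    - [-25,0,0,0,0,0,0.4]
    - [-35,0,-20,0,0,0,0.4]
    - [-45,0,-50,0,0,0,0.4]
    - [-45,0,-80,0,0,0,0.4]
    - [-45,0,-100,0,0,0,0.4]
    - [-45,0,-100,0,0,0,0.4]
    - [-45,0,-100,0,0,0,0.4]

```text
clock: 8.85
tool_pos: [577.5, -32.5, 132.1]
eef_rot: [[0.083, 0.997, 0.002], [0.997, -0.083, -0.0], [-0.0, 0.002, -1.0]]
wrist_force: [-0.5, 0.5, -1.6]
grip_width: 59.6
grasp_force: 0.0
```

```bash
python3 look.py w4; python3 -c "
import cv2;i=cv2.imread('pics/w4.png');cv2.imwrite('pics/w4c.png',cv2.resize(i[60:220,200:440],None,fx=3,fy=3))"
```

```text
[576.9 -32.2 130.9] [[0.083, 0.997, -0.0], [0.997, -0.083, 0.0], [0.0, -0.0, -1.0]]
red 7 [ -52.7 -123.5   13.2] [ -52.9 -125.5   12.3] [ -52.5 -121.4   14.1]
-40 tail -125.9 30.7 red y None
-20 tail -125.9 30.7 red y None
0 tail -125.9 30.7 red y None
20 tail -126.0 30.8 red y None
40 tail -126.0 30.9 red y None
```

View pics/w4c.png

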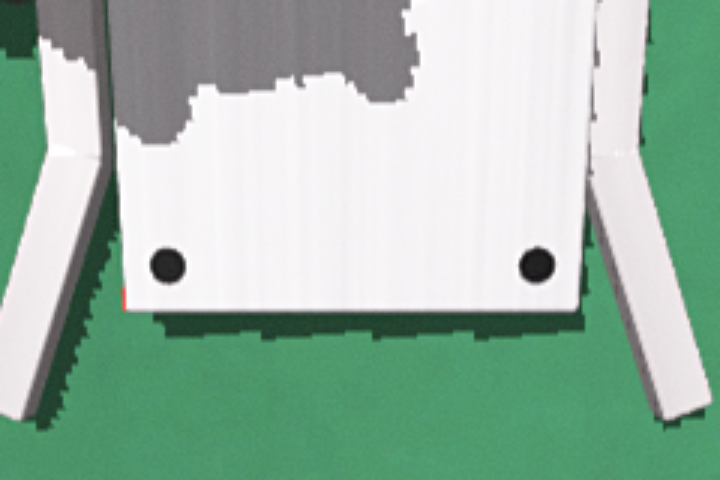

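The crop shows the tail edge at row 310 with a red sliver at (124,298) beside the plate. Its middle is about 2.4 mm ahead of the edge, so I'll push 2.5 mm more.

Request:
step_arm:
  motion:
    - [0,0,40,0,0,0,0.4]
    - [0,0,75,0,0,0,0.4]
    - [0,0,95,0,0,0,0.4]
    - [8,0,100,0,0,0,0.4]
    - [18,0,100,0,0,0,0.4]
    - [28,0,100,0,0,0,0.4]
    - [36,0,100,0,0,0,0.4]
    - [40,0,100,0,0,0,0.4]
    - [42,0,100,0,0,0,0.4]

```text
clock: 9.65
tool_pos: [581.2, 11.3, 32.4]
eef_rot: [[0.081, 0.997, 0.002], [0.997, -0.081, -0.0], [-0.0, 0.002, -1.0]]
wrist_force: [-0.3, -0.2, -0.4]
grip_width: 59.7
grasp_force: 0.0
```

Request:
step_arm:
  motion:
    - [1,0,0,0,0,0,0.4]
    - [2,0,0,0,0,0,0.4]
    - [3,0,0,0,0,0,0.4]
    - [4,0,0,0,0,0,0.4]
    - [5,0,0,0,0,0,0.4]
    - [5.6,0,0,0,0,0,0.4]
    - [5.6,0,0,0,0,0,0.4]
    - [5.6,0,0,0,0,0,0.4]

```text
clock: 10.32
tool_pos: [581.3, 15.4, 31.6]
eef_rot: [[0.083, 0.997, 0.0], [0.997, -0.083, -0.001], [-0.001, 0.0, -1.0]]
wrist_force: [-1.3, -5.7, 4.8]
grip_width: 59.8
grasp_force: 2.8
```

Request:
step_arm:
  motion:
    - [-5,0,0,0,0,0,0.4]
    - [-15,0,0,0,0,0,0.4]
    - [-30,0,0,0,0,0,0.4]
    - [-50,0,-20,0,0,0,0.4]
    - [-75,0,-50,0,0,0,0.4]
    - [-95,0,-80,0,0,0,0.4]
    - [-100,0,-100,0,0,0,0.4]
    - [-100,0,-100,0,0,0,0.4]
    - [-100,0,-100,0,0,0,0.4]

```text
clock: 11.07
tool_pos: [573.1, -84.9, 132.1]
eef_rot: [[0.084, 0.996, 0.002], [0.996, -0.084, -0.0], [-0.0, 0.002, -1.0]]
wrist_force: [0.1, 0.7, -0.7]
grip_width: 59.7
grasp_force: 0.0
```

```bash
python3 look.py w5; python3 -c "
import cv2;i=cv2.imread('pics/w5.png');cv2.imwrite('pics/w5c.png',cv2.resize(i[0:200,200:440],None,fx=3,fy=3))"
```

```text
[572.6 -84.2 130.9] [[0.083, 0.997, -0.0], [0.997, -0.083, 0.0], [0.0, -0.0, -1.0]]
red 950 [  -2.2 -124.6   13.6] [ -52.9 -126.4   11. ] [  50.9 -121.1   23.4]
-40 tail -123.7 30.7 red y [-126.3 -124.7 -123.2]
-20 tail -123.6 30.7 red y [-126.2 -124.6 -123.3]
0 tail -123.6 30.8 red y [-126.3 -124.6 -123.2]
20 tail -123.5 30.7 red y [-126.3 -124.5 -123.2]
40 tail -123.6 30.8 red y [-126.3 -124.5 -123.3]
```

View pics/w5c.png

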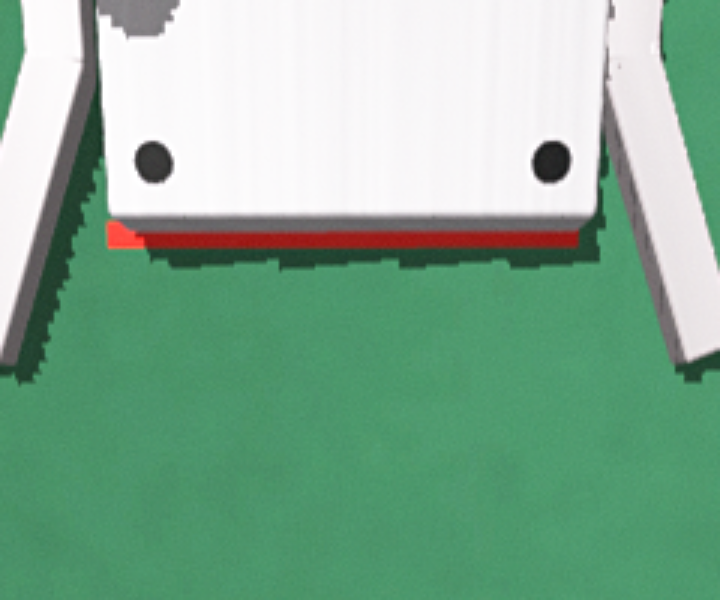

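The red strip shows at rows 228–248 beyond the tail edge: the line spans −126.3 to −121.2 mm in my frame and the tail is at −123.6, so the plate is centred on it. Next I'll look at the wheel with the gripper shut.

Request:
step_arm:
  motion:
    - [0,0,-40,0,0,0,-1]
    - [10,0,-80,0,0,0,-1]
    - [40,-10,-100,0,0,0,-1]
    - [80,-20,-100,0,0,0,-1]
    - [120,-30,-100,0,0,0,-1]
    - [155,-33,-100,0,0,0,-1]
    - [180,-33,-100,0,0,0,-1]
    - [192,-33,-100,0,0,0,-1]
    - [192,-33,-100,0,0,0,-1]
    - [192,-33,-100,0,0,0,-1]

```text
clock: 11.95
tool_pos: [555.7, 110.3, 230.2]
eef_rot: [[0.081, 0.997, -0.002], [0.997, -0.081, -0.0], [-0.001, -0.002, -1.0]]
wrist_force: [0.8, -0.3, 0.3]
grip_width: -0.1
grasp_force: 0.0
```

```bash
cat > wheel.py <<'E'
from h import *
import sys
n=sys.argv[1]; im,d,K,M=cam('wrist'); cv2.imwrite(f'pics/{n}.png',im)
s=ctrl.read_state(); print(np.round(s['tool_pos'],1),np.round(s['eef_rot'],3).tolist(),s['grip_width'])
v,u=np.mgrid[:480,:640]
r=np.stack([(u-K[0,2])/K[0,0],(v-K[1,2])/K[1,1],np.ones(u.shape)],-1)@M[:3,:3].T
W=M[:3,3]+r*((80-M[2,3])/r[...,2:3]); W=W[...,:2]; P=cloud(d,K,M)
hsv=cv2.cvtColor(im,cv2.COLOR_BGR2HSV); A0=np.array([550.1,148.1]); near=np.linalg.norm(W-A0,axis=-1)<80
C={}
for c,lo,hi in(('green',50,70),('yellow',20,34),('blue',105,130),('red',0,5)):
    m=near&(hsv[...,0]>=lo)&(hsv[...,0]<=hi)&(hsv[...,1]>150)&(hsv[...,2]>90)&(np.abs(P[...,2]-80)<8)
    m=cv2.morphologyEx(m.astype(np.uint8),cv2.MORPH_OPEN,np.ones((3,3)))
    if m.sum()>50:
        k,L,st,ce=cv2.connectedComponentsWithStats(m); i=1+np.argmax(st[1:,4]); p=W[L==i]; (cx,cy),rad=cv2.minEnclosingCircle(p.astype(np.float32)); C[c]=np.array([cx,cy]); q=C[c]-A0
        print(c,st[i,4],C[c].round(1),'rad',round(rad,1),'ang_bed(A0)',round(np.degrees(np.arctan2(q[1],q[0]))+4.73,1),'dist',np.hypot(*q).round(1))
# port ring from height
m=(np.abs(P[...,2]-100)<4)&(np.linalg.norm(P[...,:2]-[592,144.6],axis=-1)<45)
if m.sum()>50: print('ring',m.sum(),cv2.minEnclosingCircle(P[m][:,:2].astype(np.float32)))
# wheel top disc white
m=near&(np.abs(P[...,2]-80)<5); p=P[m][:,:2]; 
print('wheel top',m.sum(),cv2.minEnclosingCircle(p.astype(np.float32)))
H=np.array(ctrl.camera_info('wrist')['hand_eye']); Q=cloud(d,K,H).reshape(-1,3); Q=Q[(np.abs(Q[:,0])<16)&(np.abs(Q[:,1])<25)&(Q[:,2]<40)&(Q[:,2]>-5)]
if len(Q): print('tip',len(Q),Q[:,2].max().round(1),Q.min(0).round(1),Q.max(0).round(1))
E
python3 wheel.py w6
```

```text
[555.8 109.6 230.4] [[0.082, 0.997, -0.001], [0.997, -0.082, -0.001], [-0.001, -0.001, -1.0]] 0.1530304012020309
green 987 [569.6 110.8] rad 15.5 ang_bed(A0) -57.7 dist 42.1
yellow 1062 [512.5 128.4] rad 15.6 ang_bed(A0) -147.6 dist 42.5
blue 1272 [529.7 185.4] rad 15.6 ang_bed(A0) 123.4 dist 42.5
red 729 [586.8 168.2] rad 15.4 ang_bed(A0) 33.5 dist 41.9
ring 2315 ((602.337646484375, 143.71315002441406), 34.773719787597656)
wheel top 16591 ((549.2286376953125, 148.2943878173828), 69.74922180175781)
tip 1180 14.3 [  5.5 -13.7  -5. ] [11.2 13.5 14.3]
```

View pics/w6.png

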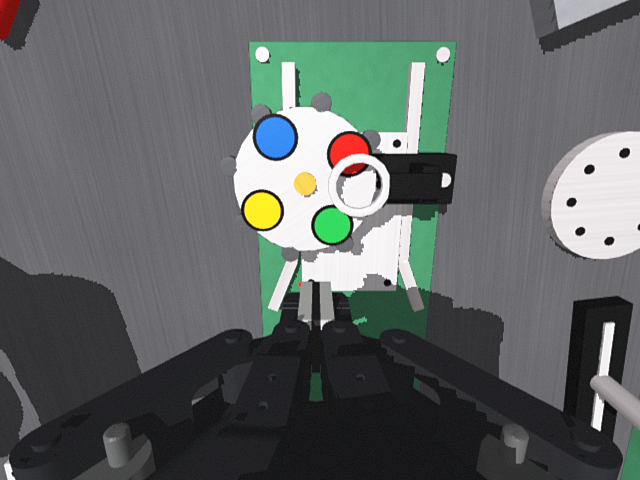

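The wheel top is centred at (305,183). Blue is at (275,137), red (349,152), green (333,225) and yellow (263,210), so green needs +57° more. I'll put the shut fingers in the gap between the lobes at (228,166) and (261,114), and push the first one round.

Request:
step_arm:
  motion:
    - [20,-20,0,0,0,7,-1]
    - [45,-43,0,0,0,14,-1]
    - [70,-66,0,0,0,21,-1]
    - [92,-87.5,0,0,0,28,-1]
    - [92,-87.5,40,0,0,34.6,-1]
    - [92,-87.5,80,0,0,34.6,-1]
    - [92,-87.5,115,0,0,34.6,-1]
    - [92,-87.5,135,0,0,34.6,-1]
    - [92,-87.5,147,0,0,34.6,-1]
    - [92,-87.5,147,0,0,34.6,-1]

```text
clock: 12.83
tool_pos: [475.2, 207.5, 81.3]
eef_rot: [[0.635, 0.772, -0.005], [0.772, -0.635, -0.002], [-0.004, -0.003, -1.0]]
wrist_force: [-0.7, 0.5, -0.3]
grip_width: 0.2
grasp_force: 0.0
```

Request:
step_arm:
  motion:
    - [0,6,0,0,0,0,-1]
    - [0,12,0,0,0,0,-1]
    - [0,17,0,0,0,0,-1]
    - [0,19.5,0,0,0,0,-1]
    - [0,19.5,0,0,0,0,-1]
    - [0,19.5,0,0,0,0,-1]

```text
clock: 13.33
tool_pos: [491.6, 196.6, 84.6]
eef_rot: [[0.634, 0.773, 0.0], [0.773, -0.634, 0.0], [0.0, 0.0, -1.0]]
wrist_force: [0.2, -0.4, -0.1]
grip_width: 0.1
grasp_force: 0.0
```

Request:
step_arm:
  motion:
    - [-7.2,0.35,0,0,0,-5.5,-1]
    - [-14.4,1.4,0,0,0,-11,-1]
    - [-21.4,3.1,0,0,0,-16.5,-1]
    - [-28.3,5.5,0,0,0,-22,-1]
    - [-34.9,8.5,0,0,0,-27.5,-1]
    - [-41.1,12.2,0,0,0,-33,-1]
    - [-47.0,16.4,0,0,0,-38.5,-1]
    - [-52.4,21.2,0,0,0,-44,-1]
    - [-57.4,26.5,0,0,0,-49.5,-1]
    - [-61.8,32.2,0,0,0,-55,-1]

```text
clock: 14.17
tool_pos: [476.8, 128.6, 84.5]
eef_rot: [[-0.275, 0.961, -0.0], [0.961, 0.275, 0.0], [0.0, 0.0, -1.0]]
wrist_force: [-1.3, 2.6, -0.0]
grip_width: -0.4
grasp_force: 1.0
```

```bash
cat > wtop.py <<'E'
from h import *
im,d,K,M=cam('top'); s=ctrl.read_state(); print(np.round(s['tool_pos'],1),np.round(s['wrist_force'],1))
hsv=cv2.cvtColor(im,cv2.COLOR_BGR2HSV); A=np.array([549.7,148.2])
for c,lo,hi in(('green',50,70),('yellow',20,34),('blue',105,130),('red',0,5)):
    m=cv2.inRange(hsv,(lo,150,90),(hi,255,255)); p=np.array([onplane(u,v,80,K,M)[:2] for v,u in np.argwhere(m)]); 
    if len(p)==0: continue
    p=p[np.linalg.norm(p-A,axis=1)<70]
    if len(p): q=p.mean(0)-A; print(c,len(p),round(np.degrees(np.arctan2(q[1],q[0]))+4.73,1),np.hypot(*q).round(1))
E
python3 wtop.py; python3 wheel.py w7
```

```text
[477.1 127.7  84.5] [ 0.   0.3 -0.4]
[477.1 128.2  84.4] [[-0.272, 0.962, 0.0], [0.962, 0.272, -0.0], [-0.0, 0.0, -1.0]] -0.21211593600440878
green 893 [600.9 135.9] rad 12.6 ang_bed(A0) -8.8 dist 52.2
yellow 1265 [553.6 146.2] rad 9.3 ang_bed(A0) -23.6 dist 4.0
blue 4122 [509.7 158.8] rad 15.5 ang_bed(A0) 169.9 dist 41.8
red 4522 [561.9 188.8] rad 15.6 ang_bed(A0) 78.5 dist 42.4
ring 4651 ((590.446533203125, 144.74118041992188), 24.676334381103516)
wheel top 44502 ((545.2477416992188, 144.462890625), 74.7065658569336)
tip 2400 17.2 [-11.5 -13.8  -5. ] [16.  25.  17.2]
```

Request:
step_arm:
  motion:
    - [-2.6,0.05,0,0,0,-2,-1]
    - [-5.3,0.2,0,0,0,-4,-1]
    - [-7.9,0.4,0,0,0,-6,-1]
    - [-10.5,0.7,0,0,0,-8,-1]
    - [-13.8,1.26,0,0,0,-10.5,-1]
    - [-13.8,1.26,0,0,0,-10.5,-1]
    - [-13.8,1.26,0,0,0,-10.5,-1]

```text
clock: 14.85
tool_pos: [481.9, 116.0, 84.3]
eef_rot: [[-0.438, 0.899, 0.0], [0.899, 0.438, -0.0], [-0.0, -0.0, -1.0]]
wrist_force: [-0.7, 0.5, 0.7]
grip_width: -0.3
grasp_force: 0.2
```

```bash
python3 wheel.py w8
```

```text
[481.9 116.   84.4] [[-0.438, 0.899, 0.0], [0.899, 0.438, -0.0], [-0.0, 0.0, -1.0]] -0.2878101792516708
green 829 [602.2 141.6] rad 12.3 ang_bed(A0) -2.3 dist 52.5
yellow 1265 [553.9 147. ] rad 9.3 ang_bed(A0) -12.2 dist 3.9
blue 4125 [508.6 151.9] rad 15.5 ang_bed(A0) 179.5 dist 41.7
red 4538 [554.9 190.3] rad 15.6 ang_bed(A0) 88.3 dist 42.5
ring 4455 ((595.0481567382812, 144.19839477539062), 28.98811149597168)
wheel top 44852 ((545.0099487304688, 144.3271484375), 74.0859375)
tip 2432 17.7 [-11.7 -13.9  -5. ] [16.  25.  17.7]
```

Request:
step_arm:
  motion:
    - [3,0,0,0,0,0,-1]
    - [3,-10,0,0,0,0,-1]
    - [3,-25,0,0,0,0,-1]
    - [3,-40,0,0,0,0,-1]
    - [3,-40,-40,0,0,0,-1]
    - [3,-40,-80,0,0,0,-1]
    - [3,-40,-120,0,0,0,-1]
    - [3,-40,-146,0,0,7,-1]
    - [3,-40,-146,0,0,14,-1]
    - [3,-40,-146,0,0,21,-1]

```text
clock: 15.73
tool_pos: [444.7, 100.7, 232.1]
eef_rot: [[-0.083, 0.997, 0.003], [0.997, 0.083, 0.0], [-0.0, 0.003, -1.0]]
wrist_force: [0.2, 0.1, -1.1]
grip_width: 0.1
grasp_force: 0.0
```

Request:
step_arm:
  motion:
    - [0,35,0,0,0,5,-1]
    - [0,70,0,0,0,9.5,-1]
    - [0,100,0,0,0,9.5,-1]
    - [0,111,0,0,0,9.5,-1]
    - [0,111,0,0,0,9.5,-1]
    - [0,111,0,0,0,9.5,-1]

```text
clock: 16.23
tool_pos: [554.8, 110.7, 229.7]
eef_rot: [[0.076, 0.997, -0.001], [0.997, -0.076, -0.0], [-0.0, -0.001, -1.0]]
wrist_force: [0.1, 0.5, -0.1]
grip_width: 0.1
grasp_force: 0.0
```

```bash
python3 wheel.py w9; python3 look.py w9b
```

```text
[554.4 110.7 230.1] [[0.076, 0.997, -0.001], [0.997, -0.076, -0.0], [-0.0, -0.001, -1.0]] 0.01235053196072335
green 1069 [591.8 144. ] rad 15.3 ang_bed(A0) -0.9 dist 41.9
yellow 988 [545.6 106.1] rad 15.6 ang_bed(A0) -91.3 dist 42.2
blue 1148 [507.4 152.1] rad 15.6 ang_bed(A0) 179.3 dist 42.9
red 1313 [553.4 190.3] rad 15.6 ang_bed(A0) 90.3 dist 42.3
ring 2306 ((602.4442138671875, 144.25160217285156), 34.48139953613281)
wheel top 16626 ((549.428466796875, 147.94265747070312), 69.79556274414062)
tip 1175 14.3 [  5.6 -13.7  -5. ] [11.1 13.5 14.3]
[554.3 110.7 230.4] [[0.076, 0.997, -0.0], [0.997, -0.076, -0.0], [-0.0, -0.0, -1.0]]
red 7 [ -52.2 -123.1   13.8] [ -52.9 -125.6   12.4] [ -51.7 -121.7   15.7]
-40 tail -112.0 30.8 red y None
-20 tail -123.2 30.8 red y None
0 tail -123.1 30.9 red y None
20 tail -123.1 30.8 red y None
40 tail -123.2 31.0 red y None
```

View pics/w9.png

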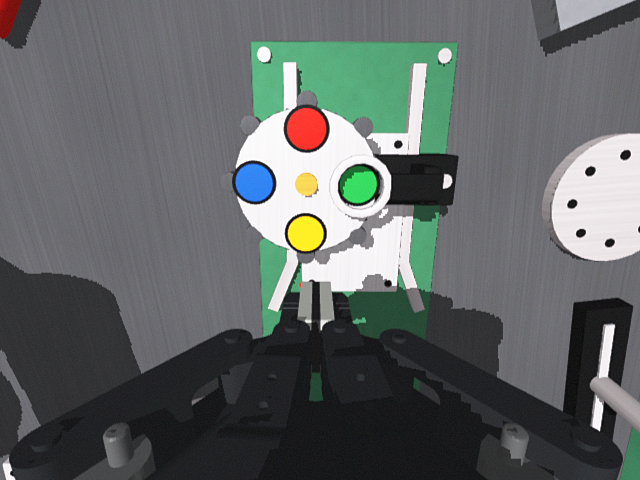

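Green shows centred in the port ring at (359,184), with a residual of about −0.65° (0.5 mm). The plate's tail is still on the line and the robot is clear, so I'll hand in.

```bash
python3 -c "
from rig import ctrl; print(ctrl.close_job())"
```

```text
the job is handed in; nothing more can be done
None
```

I handed the job in: the plate's trailing edge is on the red line (within about 1 mm), and the green filter is centred under the port ring (within about 1°). The robot was touching nothing, and the job took about 16 s of the 72 s allowed.

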